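# Flip down a bowl stand's prop leg and hold the frame upright

## Task

Set up the tilting bowl stand on the forge bench: while its frame is still lying over at rest, flip the folded prop leg up over centre by its side peg so that it swings fully down. Then take the frame by the handle grip at its top, raise it until it stands upright with the leg under it, and finish still holding it there, because it tips over again if you let go. Leave the loose bowl, hammer and mallet where they are.

Things in the scene. Friction and masses are not known exactly. Their poses are not given: they have to be found in the camera images.
- stand: Grey painted steel base plate of the bowl stand, 190 x 150 x 6 mm, bolted down; place and yaw differ each time. Origin on the bench surface, z up. The frame's hinge axis runs along the stand's own y, 30 mm above the origin. The plate spans -120 to +70 mm in x, +-75 mm in y; two stop lugs 20 mm wide, 40 mm high flank the hinge.
- frame (a joint): Tilt of the frame about the hinge, rad: 0 upright, positive leans to the stand's own +x; range -0.5 to 0.5, starts near +0.5, resting on its stop. About 1.2 kg in all and heavy on the +x side: let go at upright it falls back to +0.5 (1 to 5 N at the handle keep or raise it). With the leg down its foot meets the plate at -0.02 to -0.04 and stops the frame.
- hub (a point): Centre of the steel hub on the frame, 115 mm from the hinge along the post and 32 mm to its +x side. The post is grey, 20 x 20 mm, 200 mm tall above the hinge. The hub carries a fixed copper bowl, 92 mm across, mouth towards +x, reaching 106 mm from the post's centre line.
- handle: Handle grip: a black rubber sleeve, 16 mm thick, that turns freely on a bar across the top of the post. Origin on the bar's centre line, 200 mm from the hinge along the post; the sleeve runs along its own y (the stand's y) from 25 to 105 mm, then a 22 mm steel end knob to 115 mm.
- handle_mid (a point): Middle of the handle sleeve, on its centre line, 65 mm along +y from its origin: pinch it here from above, fingers either side.
- leg (a joint): Swing of the prop leg on the frame, rad: 0 folded up, leaning 10 degrees to +x of the post line, on its stop by its own weight (110 g); grows as it goes up and over to the -x side; 3.403 fully down, 5 degrees past parallel to the post. No spring: short of straight up (0.67 with the frame lying over) it falls back, from about 0.9 on it falls by itself fully down; slight friction keeps it there.
- leg_pivot (a point): Pivot of the leg, on a side arm of the frame: 100 mm from the frame's hinge along the post and 70 mm out to its -x side, at y = -27 mm of the stand. The leg is a steel flat 12 x 8 mm, 116 mm from pivot to peg.
- peg_mid (a point): Middle of the leg's peg: a steel pin 12 mm thick that sticks out 62 mm from the leg's end to the stand's -y, parallel to the hinge; this point is 63 mm to the -y side of the post's centre plane. With the leg folded, push it from its +x side towards -x, following its arc over the top (about 1 N).
- bowl: Loose copper bowl, 110 mm across, 70 mm high, standing on the bench beside the stand; origin under its centre. Leave alone.
- hammer: Loose hammer with a wooden handle, 260 mm long, lying on the bench; origin under its middle, handle towards its own -x. Leave alone.
- mallet: Loose wooden mallet lying on the bench: head 90 mm long and 52 mm thick at its origin, handle 22 mm thick reaching 220 mm along its own -x. Leave alone.

How it is judged:
On the way, in this order (a step that is already met when the one before it is completed fails the run):
1. the prop leg is swung fully down while the frame still lies over (value of joint leg above 3.3 rad and value of joint frame above 0.3 rad), for 0.2 s.
2. the frame is upright, leg down, held by the handle (value of joint leg above 3.3 rad and value of joint frame between -0.07 and 0.07 rad and contact force between the fingers and handle above 0.5 N), for 0.3 s.
At the end, for the whole second after the job is handed in: The leg is fully down (within 0.1 rad of its stop), the frame stands upright within 0.07 rad (4 degrees) and still, and the fingers are holding it by the handle grip (more than 0.5 N of contact) through the last second (all of step 2 and velocity of joint frame between -0.05 and 0.05 rad/s); the arm keeps its last pose, push and grip.
It fails at once if the loose bowl, hammer or mallet is moved by more than 30 mm (distance of any of bowl, hammer, mallet from where it was at the start of the episode above 0.03 m).
It also fails if it takes over 45 s, if anything falls off the work surface, if the arm or the gripper's body presses on something with over 40 N, if the wrist force passes 120 N, or if a joint passes its speed limit or range.

## Robot

A 7-joint arm with a two-finger parallel gripper is mounted at the origin on the work surface. World frame = base frame: x ahead of the robot, y to its left, z up, the work surface at z = 0. Lengths are in m, angles in rad, forces in N, time in s.
With the tool pointing down it reaches from about 0.4 to 0.875 m from the base axis. Payload 19.3 kg.
Tool frame: the origin (TCP) lies where the fingers leave the gripper's body, on its centre line; the fingertips stand bot.tip_reach ahead of it and the grasp point (between the pads) lies 54 mm ahead of it (bot.tip_reach is the distance from the TCP to the fingertips, in m); z points along the fingers, y is the line along which they close (so a half turn about z gives the same grasp; the last joint's range is limited). The gripper opens to 85 mm and grips with 20 to 120 N. Pads are 22 mm wide; open, the fingers measure 114 mm over their backs; the gripper's body (76 mm by 85 mm) begins 54 mm behind the grasp point. The pads swing forward as they close: fully open they stand 13 mm farther back than shut.
Start: joints at [-0.07, 0.521, -0.036, 1.599, 0.021, 1.021, -0.113], TCP at [0.625, -0, 0.304] pointing down, gripper open.
Joint ranges: [-2.91, 2.91], [-0.3, 2.13], [-1.5, 1.42], [0.17, 2.43], [-1.26, 4.41], [0.16, 1.93], [-2.52, 2.52]. Speed limits (rad/s): [1.89, 1.89, 2.39, 2.39, 3.01, 3.01, 3.01].

## Interface

Orientations are given as [roll, pitch, yaw] about the fixed x, y, z axes, in that order (R = Rz(yaw) Ry(pitch) Rx(roll)).
In Python, from workcell import bot gives the robot as it stands. The module is installed in compiled form; this text tells all that it offers.
- The arm moves only by the shell command python3 -m jog 'ROWS' [FORCE]. ROWS is JSON, a list that holds one entry, the list of rows, each a list of 7 numbers: the shift along the tool's x, y, z in mm, then the turn, a rotation vector about the tool's x, y, z in rad, then the opening, from 0 (shut) to 1 (fully open). In form: [[[tx, ty, tz, wx, wy, wz, fingers], ...]]. A call has 1 to 5 rows; each row shifts and turns the commanded pose from where the row before left it, along the tool's axes as they then stand; what a row does not reach is not made up. A row lasts 1/10 s, in which the tool goes at most 50 mm and 8.59 degrees, less where a joint would pass 70% of its speed; a pose out of reach is approached as far as the arm can. A call is refused whole if a number of a shift passes 50 or a number of a turn 0.15, either way. A call with a gripper value outside its range is refused whole. The fingers move at their own pace and stop on an object; FORCE is the grip in N (left out, the last holds). Time passes only in rows, so rows that do not move let the fingers close. It gives the time, the measured TCP pose, the force, the opening and the grip force at its end, in the units of the state.
- bot.observe(): the state, without advancing time (a new reading comes with each control period).
- bot.grab_frame(name): name is "scene" or "side" or "wrist"; returns a dict with "img" (480x640x3 uint8, red, green, blue), "intrinsics" (3x3 intrinsics, pixels), "R" (3x3) and "t" (3): a world point X has camera coordinates R X + t; the wrist camera has in their place "tool_from_camera" (4x4, takes a point from camera to tool coordinates, whose origin is the TCP and whose axes are the flange's). Camera axes: x right, y down, z forward; pixel columns grow to the right and rows downward; lengths in m; the calibration is good to about 2 mm. The wrist camera is an equidistant fisheye: a pixel r from the principal point sees the ray r / f radians off the axis. A picture is of the moment at which its call begins: read the wrist's pose just before it. There is no depth.
- bot.job_done(): hands the job in; it is judged then, once.
Trained networks look in a picture, given as the dict that the camera call returned (one of the last four; its "shot" number tells which), for a name from the list of things; names that differ only in an ending like _2 or _b are one class to them, and where a whole thing is asked for, a point or a joint stands for the part that bears it (a point fixed in the world has none). Each returns a list of dicts, best first, with "conf" (0 to 1); they miss things now and then, are a little off and sometimes report something else, mostly with a low value. They report only what shows in the picture. A call takes as long as a camera call.
- bot.trace(query, picture): "region" (480x640 bool, what is visible of it).
- bot.spot_point(query, picture): "xyz" ([x, y, z] in m, in world coordinates, good to about 4 mm: a listed point, or the origin of a listed thing).
The state is a dict: "clock": time; "qpos": joint angles; "qd": joint speeds; "joint_efforts": joint torques, N m; "position": TCP position; "tool_rot": TCP orientation; "force": force on the tool from outside, world axes, zero at the start; "moment": the same for the moment, N m; "grip_width": finger opening in m; "finger_force": force on a finger pad.
Only numpy, scipy, OpenCV 4.12 (cv2) and the standard library are available. Lean on these libraries where they do the work, as an engineer would, in place of code of your own. Each camera call takes 0.05 s, during which the arm holds its last target. There are 200 camera calls.

## Working session

There is one attempt and no reset: what is moved stays moved. The work goes in short steps, Python scripts to look and compute and a shell command to move; the robot and the scene stay as the last step left them, time stands still between calls to the robot, and variables do not carry over. Pictures are saved under pics/ and viewed, at most 10 in all, crops included, and the job is handed in when it is done.

```bash
mkdir -p pics; cat > h.py <<'E'
import numpy as np,cv2
from workcell import bot
from scipy.spatial.transform import Rotation as Ro
names=["stand","hub","handle","handle_mid","leg_pivot","peg_mid","bowl","hammer","mallet"]
def look(cam,fn=None,ns=names):
    p=bot.grab_frame(cam)
    if fn: cv2.imwrite('pics/'+fn,p["img"][:,:,::-1])
    for n in ns:
        for d in bot.spot_point(n,p)[:2]: print(cam,n,np.round(d["xyz"],3),round(d["conf"],2))
    return p
def st():
    o=bot.observe(); print({k:np.round(o[k],3).tolist() for k in ["clock","position","tool_rot","force","grip_width","finger_force"]}); return o
E
python3 - <<'E'
from h import *
st();print(bot.tip_reach)
look("scene","s1.png");look("side","d1.png");st()
E
```

```text
{'clock': 0.0, 'position': [0.625, -0.0, 0.303], 'tool_rot': [-3.141, 0.0, 1.571], 'force': [-0.322, 1.021, -0.487], 'grip_width': 0.086, 'finger_force': 0.0}
0.0726
scene stand [ 0.534 -0.012  0.001] 0.94
scene hub [0.57  0.064 0.116] 0.94
scene handle [0.58  0.069 0.21 ] 0.86
scene handle [ 0.389 -0.202  0.004] 0.56
scene handle_mid [0.528 0.1   0.207] 0.79
scene leg_pivot [ 0.547 -0.036  0.151] 0.64
scene peg_mid [0.61  0.006 0.246] 0.86
scene bowl [ 0.392 -0.202  0.003] 0.58
scene hammer [ 0.686 -0.13   0.003] 0.8
scene mallet [ 0.717  0.165 -0.002] 0.56
side stand [ 0.534 -0.014 -0.   ] 0.56
side hub [0.573 0.055 0.115] 0.85
side handle [0.582 0.074 0.204] 0.76
side handle_mid [0.521 0.1   0.207] 0.67
side leg_pivot [ 0.551 -0.039  0.149] 0.94
side peg_mid [0.617 0.004 0.24 ] 0.61
side bowl [ 0.551 -0.041  0.152] 0.74
side bowl [ 0.389 -0.198 -0.002] 0.67
side hammer [ 0.687 -0.128 -0.   ] 0.92
side mallet [ 0.717  0.166 -0.   ] 0.87
side mallet [ 0.386 -0.196 -0.006] 0.27
{'clock': 1.0, 'position': [0.625, -0.0, 0.304], 'tool_rot': [3.142, 0.0, 1.571], 'force': [-0.266, -0.309, -0.068], 'grip_width': 0.085, 'finger_force': 0.0}
```

View pics/s1.png

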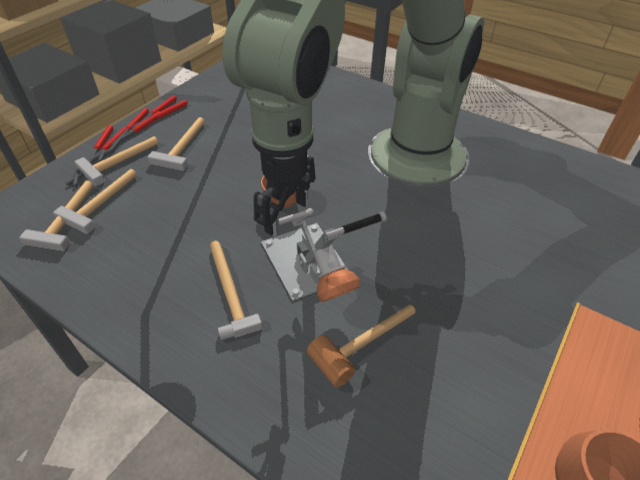

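```bash
python3 -m jog '[[[0,0,-30,0,0,0,0],[0,0,-30,0,0,0,0],[0,0,0,0,0,-0.14,0],[0,0,0,0,0,-0.14,0],[0,0,0,0,0,-0.14,0]]]' 20
```

```text
clock: 1.5
position: [0.625, 0.0, 0.3641]
tool_rot: [3.141, 0.0, 1.997]
force: [0.0, 0.5, 0.4]
grip_width: 0.0125
finger_force: 0.0
```

```bash
python3 -m jog '[[[0,0,0,0,0,-0.14,0],[0,0,0,0,0,-0.14,0],[0,0,0,0,0,-0.14,0],[0,0,0,0,0,-0.14,0],[0,0,0,0,0,-0.08,0]]]'
```

```text
clock: 2.0
position: [0.625, -0.0001, 0.3639]
tool_rot: [3.142, -0.0, 2.636]
force: [0.5, -0.3, 0.6]
grip_width: 0.0002
finger_force: 0.0
```

The picture shows the stand at about (305,260), the peg at (293,215), the black sleeve at (360,224) and the fixed bowl at (338,284). The hammer and mallet lie clear, and this agrees with the network points.

```bash
cat >> h.py <<'E'
def off(p):
    o=bot.observe(); R=Ro.from_euler('xyz',o["tool_rot"]).as_matrix()
    return np.round(1000*R.T@(np.array(p)-o["position"]),1)
E
python3 - <<'E'
from h import *
look("scene",None,names[:6]);look("side",None,names[:6])
s=np.array([.534,-.013,0]);a=1.06
w=lambda x,y,z:s+[x*np.cos(a)-y*np.sin(a),x*np.sin(a)+y*np.cos(a),z]
print("peg",w(.059,-.063,.242),"hm",w(.0959,.065,.2055)); print(off(w(.095,-.07,.2976)),off(w(.059,-.063,.242)))
E
```

```text
scene stand [ 0.529 -0.012  0.002] 0.72
scene hub [0.571 0.06  0.112] 0.63
scene hub [ 0.685 -0.129  0.004] 0.32
scene handle [0.575 0.069 0.203] 0.75
scene handle_mid [0.524 0.099 0.208] 0.61
scene leg_pivot [ 0.552 -0.037  0.155] 0.73
scene peg_mid [0.612 0.003 0.242] 0.8
side stand [ 0.532 -0.014 -0.002] 0.98
side hub [0.572 0.056 0.117] 0.7
side handle [0.578 0.07  0.204] 0.67
side handle [0.615 0.005 0.242] 0.55
side handle_mid [0.523 0.099 0.206] 0.77
side handle_mid [ 0.534 -0.017  0.   ] 0.22
side leg_pivot [ 0.55  -0.042  0.15 ] 0.92
side peg_mid [0.615 0.005 0.238] 0.58
peg [0.61780185 0.00767003 0.242     ] hm [0.52417973 0.10243558 0.2055    ]
[ 3.  39.2 66.3] [ 10.    3.2 121.9]
```

```bash
python3 -m jog '[[[1,20,0,0,0,0,0],[2,18,0,0,0,0,0],[0,0,25,0,0,0,0],[0,0,25,0,0,0,0],[0,0,16,0,0,0,0]]]'
```

```text
clock: 3.2
position: [0.6408, 0.0361, 0.296]
tool_rot: [-3.141, -0.002, 2.632]
force: [-0.6, 1.2, -0.3]
grip_width: -0.0002
finger_force: 0.0
```

```bash
python3 - <<'E'
from h import *
st();p=look("wrist","w1.png",["peg_mid"]);look("side",None,["peg_mid"])
E
```

```text
{'clock': 3.2, 'position': [0.641, 0.036, 0.296], 'tool_rot': [-3.141, -0.002, 2.632], 'force': [-0.591, 1.245, -0.314], 'grip_width': -0.0, 'finger_force': 0.0}
wrist peg_mid [0.617 0.006 0.241] 0.98
side peg_mid [0.613 0.003 0.238] 0.94
```

View pics/w1.png

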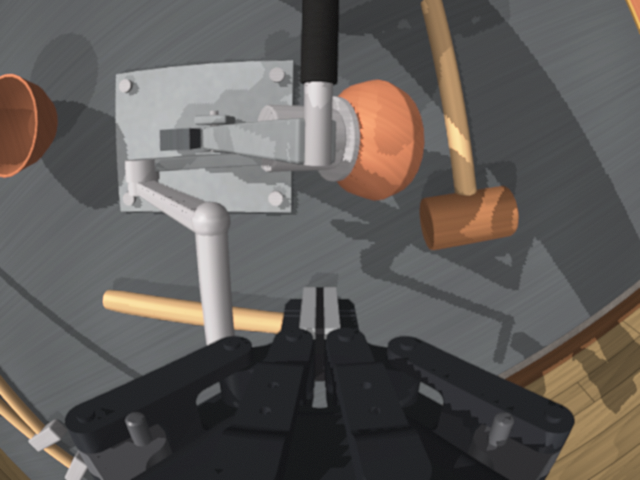

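The peg runs from (210,215) to (215,340), just left (-x) of the shut fingers at (320,310), and the way there is clear. I'll push it towards -x.

```bash
python3 -m jog '[[[0,-15,0,0,0,0,0],[0,-15,0,0,0,0,0],[0,-15,-3,0,0,0,0],[0,-15,-3,0,0,0,0],[0,-15,-3,0,0,0,0]]]'
```

```text
clock: 3.9
position: [0.6036, -0.0324, 0.3076]
tool_rot: [3.142, 0.001, 2.63]
force: [0.9, -0.2, -0.6]
grip_width: 0.0002
finger_force: 0.2
```

```bash
python3 -m jog '[[[0,-15,-3,0,0,0,0],[0,-15,0,0,0,0,0],[0,-15,0,0,0,0,0],[0,-15,0,0,0,0,0],[0,-15,0,0,0,0,0]]]'
```

```text
clock: 4.4
position: [0.5669, -0.0974, 0.3098]
tool_rot: [-3.141, -0.0, 2.631]
force: [0.0, -0.4, 0.4]
grip_width: 0.0001
finger_force: 0.0
```

```bash
python3 - <<'E'
from h import *
st();p=look("wrist",None,["peg_mid","leg_pivot"]);look("side",None,["peg_mid","leg_pivot"]);look("scene",None,["peg_mid"])
E
```

```text
{'clock': 4.4, 'position': [0.567, -0.097, 0.31], 'tool_rot': [-3.141, -0.0, 2.631], 'force': [0.032, -0.384, 0.447], 'grip_width': 0.0, 'finger_force': 0.039}
wrist peg_mid [ 0.53  -0.016  0.003] 0.75
wrist peg_mid [ 0.552 -0.108  0.252] 0.56
wrist leg_pivot [ 0.547 -0.039  0.153] 0.84
side peg_mid [ 0.536 -0.13   0.232] 0.68
side leg_pivot [ 0.552 -0.04   0.149] 0.84
scene peg_mid [ 0.524 -0.147  0.204] 0.73
```

```bash
python3 -m jog '[[[0,0,-20,0,0,0,0],[0,0,-20,0,0,0,0.3],[0,0,-15,0,0,0,1],[0,0,0,0,0,0,1],[0,0,0,0,0,0,1]]]'
```

```text
clock: 5.3
position: [0.5677, -0.0959, 0.3646]
tool_rot: [3.142, 0.0, 2.631]
force: [0.8, 0.2, -0.4]
grip_width: 0.0581
finger_force: 0.0
```

```bash
python3 - <<'E'
from h import *
st();look("wrist","w2.png",["peg_mid","handle_mid"]);look("side",None,["peg_mid","handle_mid","handle"]);look("scene",None,["peg_mid","handle_mid","handle"])
print(off([.524,.1,.2055]))
E
```

```text
{'clock': 5.3, 'position': [0.568, -0.096, 0.365], 'tool_rot': [3.142, 0.0, 2.631], 'force': [0.78, 0.205, -0.387], 'grip_width': 0.058, 'finger_force': 0.0}
wrist peg_mid [ 0.554 -0.104  0.048] 0.68
wrist peg_mid [ 0.548 -0.038  0.151] 0.57
wrist handle_mid [0.526 0.098 0.2  ] 0.9
side peg_mid [ 0.554 -0.098  0.044] 0.73
side peg_mid [ 0.718  0.164 -0.004] 0.31
side handle_mid [0.524 0.101 0.206] 0.59
side handle_mid [ 0.536 -0.013  0.002] 0.2
side handle [0.578 0.07  0.204] 0.77
scene peg_mid [ 0.552 -0.038  0.153] 0.59
scene peg_mid [ 0.554 -0.098  0.045] 0.5
scene handle_mid [0.528 0.098 0.206] 0.62
scene handle [0.576 0.071 0.207] 0.53
scene handle [0.571 0.063 0.113] 0.48
[134.  149.9 159.3]
```

View pics/w2.png

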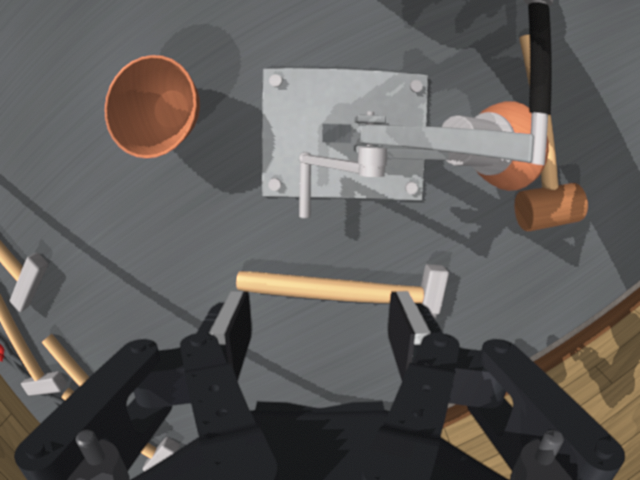

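The peg is now at (305,190), z 0.045, so the leg is fully down. The frame still lies over, and the sleeve is at (540,60). Next I'll move above the handle.

```bash
python3 -m jog '[[[27,30,0,0,0,0,1],[27,30,0,0,0,0,1],[27,30,0,0,0,0,1],[27,30,0,0,0,0,1],[26,30,0,0,0,0,1]]]'
```

```text
clock: 6.35
position: [0.5234, 0.1016, 0.3651]
tool_rot: [3.141, 0.0, 2.631]
force: [1.3, -0.3, 0.6]
grip_width: 0.0852
finger_force: 0.0
```

```bash
python3 -m jog '[[[0,0,10,0,0,0,1],[0,0,10,0,0,0,1],[0,0,10,0,0,0,1],[0,0,0,0,0,0,1]]]'
```

```text
clock: 6.75
position: [0.5238, 0.0988, 0.3333]
tool_rot: [-3.14, -0.002, 2.629]
force: [1.0, 0.6, 0.1]
grip_width: 0.0854
finger_force: 0.0
```

```bash
python3 - <<'E'
from h import *
st();look("wrist","w3.png",["handle_mid","handle"]);look("side",None,["handle_mid"]);look("scene",None,["handle_mid"])
print(off([.525,.1,.2055]))
E
```

```text
{'clock': 6.75, 'position': [0.524, 0.099, 0.333], 'tool_rot': [-3.14, -0.002, 2.629], 'force': [1.041, 0.578, 0.131], 'grip_width': 0.085, 'finger_force': 0.0}
wrist handle_mid [0.524 0.098 0.2  ] 0.56
wrist handle [0.524 0.099 0.202] 0.61
wrist handle [ 0.529 -0.015 -0.   ] 0.48
side handle_mid [0.519 0.099 0.205] 0.81
side handle_mid [0.579 0.072 0.208] 0.41
scene handle_mid [0.526 0.101 0.208] 0.52
[ -0.6   0.4 129.7]
```

View pics/w3.png

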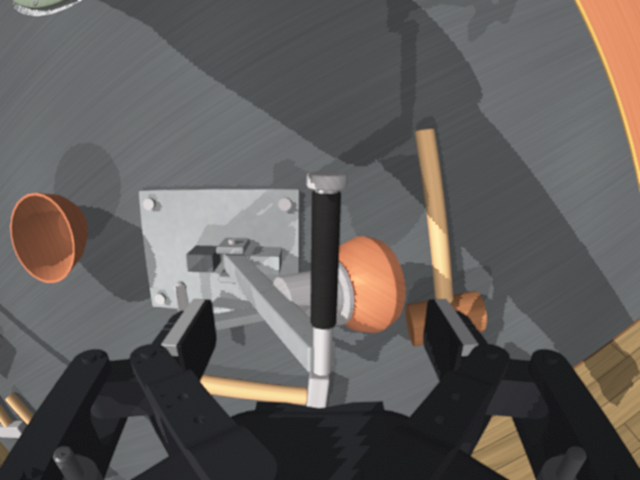

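The sleeve is centred between the open fingers (column 322, rows 190–325), and nothing else is in the fingers' path. I'll descend and close.

```bash
python3 -m jog '[[[0,0,20,0,0,0,1],[0,0,20,0,0,0,1],[0,0,20,0,0,0,1],[0,0,15,0,0,0,1],[0,0,0,0,0,0,1]]]'
```

```text
clock: 7.6
position: [0.5234, 0.0999, 0.2585]
tool_rot: [-3.14, -0.002, 2.631]
force: [-0.4, 0.4, 0.8]
grip_width: 0.0855
finger_force: 0.0
```

```bash
python3 -m jog '[[[0,0,0,0,0,0,0.1],[0,0,0,0,0,0,0.1],[0,0,0,0,0,0,0],[0,0,0,0,0,0,0],[0,0,0,0,0,0,0]]]' 30
```

```text
clock: 8.1
position: [0.5243, 0.1004, 0.2604]
tool_rot: [3.141, 0.001, 2.631]
force: [2.8, 3.2, 1.4]
grip_width: 0.0149
finger_force: 29.1
```

```bash
python3 - <<'E'
from h import *
o=st()
s=np.array([.533,-.013,0]);a=1.06
R=Ro.from_euler('xyz',o["tool_rot"]).as_matrix();g=o["position"]+R@[0,0,.054]-s
print("grasp in stand",g[0]*np.cos(a)+g[1]*np.sin(a),-g[0]*np.sin(a)+g[1]*np.cos(a),g[2])
look("side",None,["handle_mid","handle","peg_mid"])
t=np.linspace(.5,0,11)
print(np.round(np.c_[np.diff(200*np.sin(t)),-np.diff(200*np.cos(t))],1).tolist())
E
```

```text
{'clock': 8.1, 'position': [0.524, 0.1, 0.26], 'tool_rot': [3.141, 0.001, 2.631], 'force': [2.814, 3.153, 1.448], 'grip_width': 0.015, 'finger_force': 29.142}
grasp in stand 0.09471620830739613 0.0629377439567504 0.2063696183995198
side handle_mid [0.521 0.1   0.205] 0.7
side handle [0.581 0.072 0.206] 0.46
side peg_mid [ 0.552 -0.101  0.042] 0.83
[[-8.9, -4.6], [-9.1, -4.1], [-9.3, -3.7], [-9.5, -3.2], [-9.6, -2.7], [-9.7, -2.2], [-9.8, -1.7], [-9.9, -1.2], [-10.0, -0.7], [-10.0, -0.2]]
```

```bash
python3 -m jog '[[[0,-9,-4.6,0,0,0,0],[0,-9,-4.1,0,0,0,0],[0,-9.3,-3.7,0,0,0,0],[0,-9.5,-3.2,0,0,0,0],[0,-9.6,-2.7,0,0,0,0]]]'
```

```text
clock: 8.8
position: [0.5008, 0.0599, 0.2784]
tool_rot: [3.141, -0.001, 2.631]
force: [-3.1, 6.0, 3.0]
grip_width: 0.0149
finger_force: 29.7
```

```bash
python3 -m jog '[[[0,-9.7,-2.2,0,0,0,0],[0,-9.8,-1.7,0,0,0,0],[0,-9.9,-1.2,0,0,0,0],[0,-5,-0.4,0,0,0,0],[0,0,0,0,0,0,0]]]'
```

```text
clock: 9.3
position: [0.4832, 0.0296, 0.2838]
tool_rot: [-3.14, -0.002, 2.631]
force: [-8.5, 7.2, 7.8]
grip_width: 0.0148
finger_force: 30.2
```

```bash
cat > m.py <<'E'
from h import *
o=st()
s=np.array([.533,-.013,0]);a=1.06
R=Ro.from_euler('xyz',o["tool_rot"]).as_matrix();g=o["position"]+R@[0,0,.054]-s
x,z=g[0]*np.cos(a)+g[1]*np.sin(a),g[2]-.03
f=o["force"];print("grasp in stand",x,-g[0]*np.sin(a)+g[1]*np.cos(a),z,"tilt",np.arctan2(x,z),"r",np.hypot(x,z),"fx",f[0]*np.cos(a)+f[1]*np.sin(a))
E
python3 - <<'E'
from m import *
for c in("side","scene"):look(c,None,["handle_mid","handle","peg_mid","leg_pivot","hub","stand"])
E
```

```text
{'clock': 9.3, 'position': [0.483, 0.03, 0.284], 'tool_rot': [-3.14, -0.002, 2.631], 'force': [-8.464, 7.174, 7.838], 'grip_width': 0.015, 'finger_force': 30.183}
grasp in stand 0.012753275389629306 0.06442094071506599 0.1997583547880593 tilt 0.06375698393200142 r 0.20016504775009022 fx 2.1201348521777295
side peg_mid [ 0.552 -0.099  0.015] 0.95
side peg_mid [0.55  0.021 0.147] 0.67
side leg_pivot [ 0.527 -0.082  0.135] 0.61
side hub [0.549 0.02  0.144] 0.56
side hub [0.482 0.031 0.232] 0.47
side stand [ 0.535 -0.016 -0.002] 0.91
side stand [ 0.389 -0.198 -0.006] 0.65
scene handle_mid [0.484 0.032 0.231] 0.56
scene handle [ 0.538 -0.     0.231] 0.55
scene handle [0.549 0.022 0.14 ] 0.24
scene peg_mid [ 0.552 -0.101  0.018] 0.86
scene leg_pivot [ 0.524 -0.081  0.135] 0.86
scene leg_pivot [0.55  0.02  0.139] 0.3
scene hub [0.552 0.025 0.141] 0.91
scene stand [ 0.532 -0.013  0.003] 0.89
scene stand [0.72  0.168 0.002] 0.52
```

```bash
python3 -m jog '[[[1,-5,-0.2,0,0,0,0],[0,-4,-0.1,0,0,0,0],[0,-4,0,0,0,0,0],[0,0,0,0,0,0,0],[0,0,0,0,0,0,0]]]'
```

```text
clock: 10.5
position: [0.4767, 0.0189, 0.2841]
tool_rot: [-3.141, -0.001, 2.631]
force: [-5.5, 3.4, 7.6]
grip_width: 0.015
finger_force: 30.2
```

```bash
python3 - <<'E'
from m import *
for c in("side","scene","wrist"):look(c,c[:2]+"9.png",["handle_mid","handle","peg_mid","leg_pivot","hub"])
E
```

```text
{'clock': 10.5, 'position': [0.477, 0.019, 0.284], 'tool_rot': [-3.141, -0.001, 2.631], 'force': [-5.483, 3.353, 7.6], 'grip_width': 0.015, 'finger_force': 30.191}
grasp in stand 0.0003017856229667916 0.06475641594608114 0.20014760449658267 tilt 0.0015078141705580374 r 0.20014783201494515 fx 0.24468945855094937
side handle_mid [0.474 0.018 0.231] 0.46
side handle [ 0.554 -0.098  0.01 ] 0.35
side peg_mid [ 0.556 -0.097  0.011] 0.65
side peg_mid [ 0.387 -0.197 -0.001] 0.18
side hub [ 0.683 -0.129 -0.002] 0.62
side hub [0.545 0.014 0.145] 0.61
scene handle_mid [0.477 0.018 0.231] 0.55
scene handle [ 0.531 -0.011  0.23 ] 0.48
scene peg_mid [ 0.551 -0.096  0.014] 0.58
scene leg_pivot [ 0.523 -0.085  0.13 ] 0.76
scene hub [0.548 0.014 0.144] 0.87
scene hub [ 0.686 -0.13   0.001] 0.66
wrist handle_mid [0.476 0.016 0.226] 0.76
wrist peg_mid [ 0.558 -0.097  0.019] 0.79
```

View pics/si9.png

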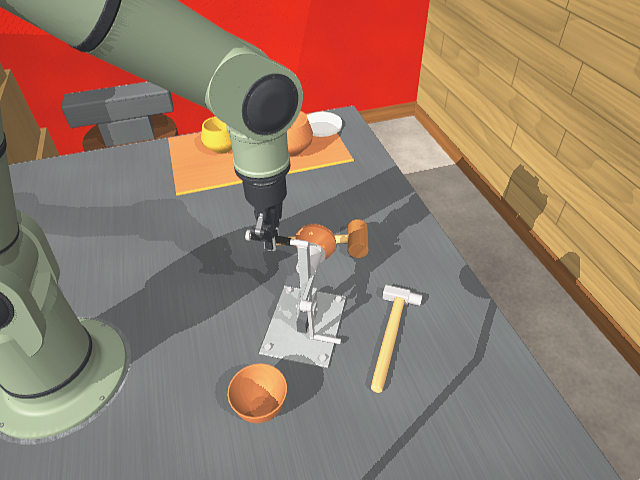

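The side view shows the post upright at (310,265), the leg down with its peg at (325,338), the gripper on the sleeve at (265,237), and the loose things in their places. I'll hold briefly, then hand in.

```bash
python3 -m jog '[[[0,-1,0,0,0,0,0],[0,0,0,0,0,0,0],[0,0,0,0,0,0,0],[0,0,0,0,0,0,0],[0,0,0,0,0,0,0]]]' && python3 -c "
from m import *
look('scene',None,['handle','stand','peg_mid'])
print(bot.job_done())"
```

```text
clock: 11.9
position: [0.4763, 0.0181, 0.2841]
tool_rot: [-3.141, -0.001, 2.631]
force: [-5.4, 4.1, 8.2]
grip_width: 0.015
finger_force: 30.2
{'clock': 11.9, 'position': [0.476, 0.018, 0.284], 'tool_rot': [-3.141, -0.001, 2.631], 'force': [-5.435, 4.06, 8.181], 'grip_width': 0.015, 'finger_force': 30.192}
grasp in stand -0.0005925302122023954 0.06477559802128341 0.2001436697933676 tilt -0.0029605157220601638 r 0.20014454689151273 fx 0.8845841525132072
scene handle [ 0.522 -0.086  0.128] 0.49
scene handle [ 0.53  -0.014  0.233] 0.42
scene stand [ 0.532 -0.012  0.004] 0.79
scene peg_mid [ 0.553 -0.098  0.012] 0.89
the job is handed in; nothing more can be done
None
```

I flipped the leg fully down while the frame lay over, then raised the frame to upright (about 0 rad by my measurement). I handed the job in at about 12 s, still holding the handle at about 30 N; no verdict came back.

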